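# Clear the instrument case and bring the board rule out through its opening

## Task

Put the two wooden offcuts lying on the covers of the blue instrument case into the grey waste bin. Then pick up the yellow rule with the dark grip and bring it out of the case, one end first, through the opening between the covers, which is shorter than the rule. Finish while still gripping the rule, held at rest, every part of it at least 8 cm above the top of the case and touching nothing else, and leave the other things on the bench where they are.

Things in the scene. Friction and masses are not known exactly. Their poses are not given: they have to be found in the camera images.
- case: Blue instrument case fixed to the bench, left or right of its middle, turned a little: 396 long (y axis) x 176 wide (x) x 54 mm high. Origin: centre of its underside, on the bench. Walls 8 mm; inside 380 x 160 mm; inner floor 6 mm above the bench. A fixed cover (48 to 54 mm above the bench) roofs the last 95 mm of the inside at each end.
- case_mouth (a point): Centre of the case's opening between the two covers, level with their tops (54 mm above the bench); axes as the case's. The opening is 190 long (y from -95 to +95 mm) x 160 mm wide.
- rule_grip (a point): Centre of the dark grip block, 60 long (y) x 30 wide (x) x 36 mm high, in the middle of the yellow rule, which lies loose and flat on the case's floor along it, both ends under the covers. Rule: 260 (y) x 26 x 10 mm, about 0.14 kg, undersides flush, 18 mm below this point. Slid lengthwise to an end wall (60 mm from the middle), its other end comes out from under its cover.
- rule_end_a (a point): End of the rule at its +y end, 130 mm from the middle, half-way through its thickness (5 mm above the underside).
- rule_end_b (a point): End of the rule at its -y end, 130 mm from the middle, half-way through its thickness (5 mm above the underside).
- offcut_1_mid (a point): Centre of a brown wooden offcut, a plain block 50 (x) x 32 (y) x 28 mm high, about 30 g, lying on one cover of the case.
- offcut_2_mid (a point): Pale plywood offcut, stepped: 46 (x) x 30 (y) mm, 14 mm high at its +x end and 28 mm high over the other 26 mm; about 25 g, lying on the other cover. The point is half-way up (14 mm), 5 mm towards -x from the middle of its length, in the high part; grasp across y here.
- bin: Grey open waste bin fixed to the bench, 170 x 170 x 120 mm high, walls 5 mm, open on top. Origin: centre of its underside, on the bench. It stands on the other side of the bench's middle from the case.
- tape_roll: Bystander: orange tape roll lying flat near the bin, 84 mm across, 24 mm high. Origin: centre of underside.
- glue: Bystander: white glue bottle, 48 mm across, 120 mm high. Origin: centre of underside.
- tin: Bystander: brass-coloured tin, 70 mm across, 90 mm high. Origin: centre of underside.
- duster: Bystander: grey and brown board duster 50 x 120 x 40 mm, beside the case. Origin: centre of underside.
- carton: Bystander: closed carton 60 x 100 x 60 mm. Origin: centre of underside.
- pen_pot: Bystander: empty green pen pot, 76 mm across, 90 mm high. Origin: centre of underside.
Not all that is in view belongs to the job. What is shaped like the part that bears offcut_1_mid but purple or red is not meant.

How it is judged:
By the outcome, as a careful person would: the job done as asked, in the order asked, and still so for the second after the job is handed in, while the arm keeps its last pose, push and grip.
It also fails if it takes over 64 s, if anything falls off the work surface, if the arm or the gripper's body presses on something with over 40 N, if the wrist force passes 120 N, or if a joint passes its speed limit or range.

## Robot

A 6-joint arm with a two-finger parallel gripper is mounted at the origin on the work surface. World frame = base frame: x ahead of the robot, y to its left, z up, the work surface at z = 0. Lengths are in m, angles in rad, forces in N, time in s.
With the tool pointing down it reaches from about 0.3 to 0.95 m from the base axis. Payload 3.1 kg.
Tool frame: the origin (TCP) lies at the very end of the fingers, on their centre line; the grasp point (between the pads) lies 19 mm behind it; z points along the fingers, y is the line along which they close (so a half turn about z gives the same grasp; the last joint's range is limited). The gripper opens to 85 mm and grips with 20 to 120 N. Pads are 22 mm wide; open, the fingers measure 114 mm over their backs; the gripper's body (76 mm by 85 mm) begins 54 mm behind the grasp point. The pads swing forward as they close: fully open they stand 13 mm farther back than shut.
Start: joints at [1.172, 0.308, 1.634, -0, 1.2, -0.07], TCP at [0.202, 0.592, 0.231] pointing down, gripper open.
Joint ranges: [-3.06, 3.06], [-0.79, 1.96], [0.05, 2.63], [-1.19, 4.34], [0.05, 2.64], [-2.94, 2.94]. Speed limits (rad/s): [2.79, 2.79, 3.14, 3.14, 3.14, 3.14].

## Interface

Orientations are given as a unit quaternion [x, y, z, w].
In Python, from workcell import observe, read_camera, finish_job gives the robot as it stands.
- The arm moves only by the tool play_rows, never from a script. Its argument "targets" is a list that holds one entry, the list of rows, each a list of 7 numbers: the shift along the tool's x, y, z in cm, then the turn, a rotation vector about the tool's x, y, z in rad, then the opening, from 0 (shut) to 1 (fully open). In form: [[[tx, ty, tz, ax, ay, az, grip], ...]]. A call has 1 to 8 rows; each row is the pose to reach, as a shift and turn from the pose commanded when the call began, along the tool's axes at that moment; what a row does not reach only later rows make up. A row lasts 1/8 s, in which the tool goes at most 62.5 mm and 10.7 degrees, less where a joint would pass 70% of its speed; a pose out of reach is approached as far as the arm can. A call with a gripper value outside its range is refused whole. The fingers move at their own pace and stop on an object; the grip force is fixed at half the most. Time passes only in rows, so rows that repeat a pose let the fingers close. It gives the time, the measured TCP pose, the force, the opening and the grip force at its end, in the units of the state.
- observe(): the state, without advancing time (a new reading comes with each control period).
- read_camera(name): name is "scene" or "side" or "wrist"; returns a dict with "image" (480x640x3 uint8, red, green, blue), "z_map" (480x640 float32, m along the optical axis (not along the pixel's ray), 0 where there is no reading), "fx", "fy", "cx", "cy" (pixels), "D" ([k1, k2, p1, p2, k3] as OpenCV has them; the pictures are not rectified), "R" (3x3) and "t" (3): a world point X has camera coordinates R X + t. Camera axes: x right, y down, z forward; pixel columns grow to the right and rows downward; lengths in m; the calibration is good to about 2 mm. A picture is of the moment at which its call begins.
- finish_job(): hands the job in; it is judged then, once.
The state is a dict: "t": time; "joint_pos": joint angles; "joint_vel": joint speeds; "tau": joint torques, N m; "ee_pos": TCP position; "ee_rot": TCP orientation; "wrist_force": force on the tool from outside, world axes, zero at the start; "torque": the same for the moment, N m; "width": finger opening in m; "finger_force": force on a finger pad.
Only numpy, scipy, OpenCV 4.12 (cv2) and the standard library are available. Lean on these libraries where they do the work, as an engineer would, in place of code of your own. Each camera call takes 0.05 s, during which the arm holds its last target. There are 200 camera calls.

## Working session

There is one attempt and no reset: what is moved stays moved. The work goes in short steps, Python scripts to look and compute and a tool call to move; the robot and the scene stay as the last step left them, time stands still between calls to the robot, and variables do not carry over. Pictures are saved under pics/ and viewed, at most 10 in all, crops included, and the job is handed in when it is done.

Besides the shell and the picture viewer there is one more tool, called after "Call:" in YAML: its name, and indented under it one key for each argument. play_rows: Moves the arm, as the interface text tells. Its arguments: {"type":"object","properties":{"targets":{"type":"array","items":{"type":"array","items":{"type":"array","items":{"type":"number"}}}}},"required":["targets"]}

```bash
mkdir -p pics
cat > h.py <<'E'
import numpy as np, cv2
from workcell import observe, read_camera, finish_job
def cloud(c):
    h,w=c["z_map"].shape
    u,v=np.meshgrid(np.arange(w),np.arange(h))
    K=np.array([[c["fx"],0,c["cx"]],[0,c["fy"],c["cy"]],[0,0,1.]])
    p=cv2.undistortPoints(np.stack([u,v],-1).reshape(-1,1,2).astype(np.float64),K,np.array(c["D"],float)).reshape(h,w,2)
    z=c["z_map"][...,None]
    X=np.concatenate([p*z,z],-1)
    W=(X-np.array(c["t"]))@np.array(c["R"])
    W[c["z_map"]==0]=np.nan
    return W
def save(n,im): cv2.imwrite("pics/"+n,im[...,::-1])
E
python3 - <<'E'
from h import *
for n in ["scene","side"]:
    c=read_camera(n); save(n+"1.png",c["image"]); np.savez(n+"1.npz",W=cloud(c),im=c["image"])
    print(n, -np.array(c["R"]).T@np.array(c["t"]))
print(observe())
E
```

```text
scene [ 1.13704884 -0.42545545  0.99731547]
side [0.27656656 0.60266711 0.91696358]
{'t': 0.1, 'joint_pos': array([ 1.17229216e+00,  3.08953646e-01,  1.63506104e+00, -5.56163663e-08,
        1.19968588e+00, -6.96830748e-02]), 'joint_vel': array([-9.16482381e-04, -1.16999962e-03, -4.09175783e-03, -1.13223836e-03,
       -1.79595778e-06, -1.94844385e-04]), 'tau': array([-7.79075635e-04, -4.16406763e+01, -2.77644539e+01, -9.18800652e-05,
        4.04809951e-03,  1.63225934e-05]), 'ee_pos': array([0.20155607, 0.59082191, 0.23013882]), 'ee_rot': array([ 1.63670751e-01,  9.86514457e-01, -1.02521331e-03, -2.44451450e-04]), 'wrist_force': array([-0.57944657, -0.68797166, -0.48255831]), 'torque': array([0.01233427, 0.05048714, 0.03749408]), 'finger_force': 0.0, 'width': 0.08525700772985148}
```

View pics/scene1.png

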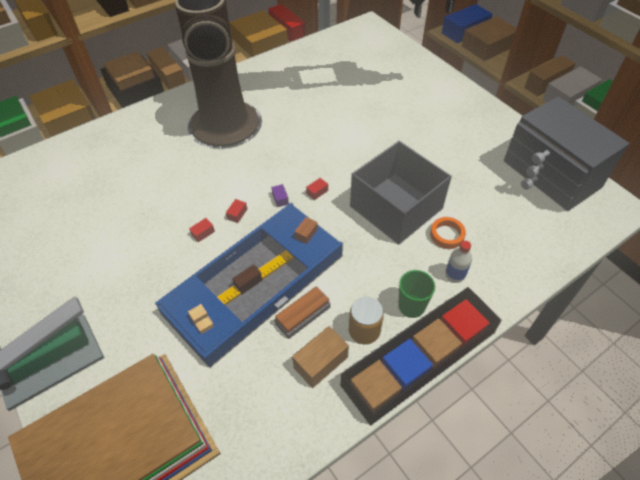

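View pics/side1.png

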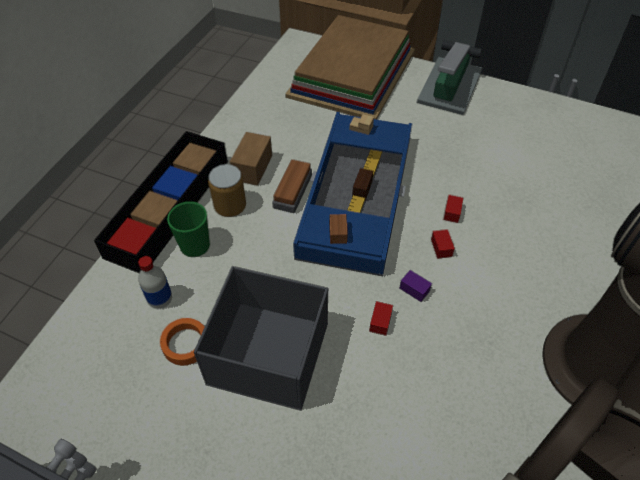

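The scene view shows the blue case with the brown block on its bin-side cover at (306,230), the pale stepped offcut on the other cover at (200,318), and the rule grip at (246,278). The bin is at (400,190). In the side view the same items are at (339,228), (362,124) and (363,182), with the bin at (265,335).
Lookalikes for offcut_1 in the scene view are the red blocks at (202,229), (236,210) and (318,188) and the purple one at (280,194). I choose the brown one at (306,230), on the cover.

Run:
```python
from h import *
for n,pts in [("scene",dict(off1=(306,230),off2=(197,313),off2b=(205,325),grip=(246,274),covA=(295,215),red=(318,186),binc=(400,190),tape=(436,232),base=(225,135))),("side",dict(off1=(339,225),off2=(362,124),grip=(363,180),cov=(310,250),red=(381,315),purple=(415,285),binc=(265,335)))]:
    d=np.load(n+"1.npz");W=d["W"];im=d["im"]
    for k,(u,v) in pts.items(): print(n,k,np.nanmedian(W[v-1:v+2,u-1:u+2].reshape(-1,3),0).round(4))
    hsv=cv2.cvtColor(im,cv2.COLOR_RGB2HSV)
    H,S,V=[hsv[...,i].astype(int) for i in range(3)]
    blue=(H>100)&(H<120)&(S>130)&(W[...,2]>.046)&(W[...,2]<.062)
    nl,lab,st,_=cv2.connectedComponentsWithStats(blue.astype(np.uint8)); 
    P=W[(blue)][:, :2]
    P=P[np.linalg.norm(P-np.median(P,0),axis=1)<.25].astype(np.float32)
    print("case rect",cv2.minAreaRect(P*1000),len(P))
    # bin rim
    m=(W[...,2]>.112)&(W[...,2]<.126)&(S<60)
    P=W[m][:,:2]; 
    B=np.nanmedian(W[pts['binc'][1]-3:pts['binc'][1]+4,pts['binc'][0]-3:pts['binc'][0]+4,:2].reshape(-1,2),0)
    P=P[np.linalg.norm(P-B,axis=1)<.14]
    print("bin",cv2.minAreaRect((P*1000).astype(np.float32)),len(P))
    yel=(H>20)&(H<32)&(S>150)&(W[...,2]<.03)&(W[...,2]>.005)
    P=W[yel][:,:2];P=P[np.linalg.norm(P-W[pts['grip'][1],pts['grip'][0],:2],axis=1)<.15]
    print("rule",cv2.minAreaRect((P*1000).astype(np.float32)),len(P))
    for nm in ["off1","off2","grip"]:
        u,v=pts[nm];c=W[v,u]
        zlo={"off1":.074,"off2":.06,"grip":.036}[nm]; zhi={"off1":.09,"off2":.09,"grip":.046}[nm]
        m=(W[...,2]>zlo)&(W[...,2]<zhi)&(np.linalg.norm(W[...,:2]-c[:2],axis=-1)<.045)
        P=W[m]; print(nm,cv2.minAreaRect((P[:,:2]*1000).astype(np.float32)),len(P),np.median(P[:,2]))
        if nm=="off2":
            for lo,hi in((.063,.072),(.077,.09)):
                Q=P[(P[:,2]>lo)&(P[:,2]<hi)];print("  ",lo,cv2.minAreaRect((Q[:,:2]*1000).astype(np.float32)),len(Q),np.median(Q,0))
    if n=="scene":
        save("crop.png",np.hstack([cv2.resize(im[195:265,265:350],None,fx=4.4,fy=4.4),cv2.resize(im[285:355,160:245],None,fx=4.4,fy=4.4)]))
```

```text
scene off1 [ 0.5286 -0.0591  0.0818]
scene off2 [ 0.5788 -0.3578  0.0818]
scene off2b [ 0.603  -0.3556  0.0667]
scene grip [ 0.5284 -0.2209  0.0425]
scene covA [ 0.4576 -0.0434  0.0537]
scene red [0.3921 0.0671 0.0279]
scene binc [0.5098 0.2456 0.0053]
scene tape [0.6735 0.2177 0.02  ]
scene base [ 0.0674 -0.0324  0.0159]
case rect ((551.4876098632812, -237.59593200683594), (157.64939880371094, 330.8479919433594), 9.841726303100586) 2218
bin ((544.4169921875, 203.76771545410156), (172.076171875, 172.18870544433594), 7.75026798248291) 624
rule ((528.8802490234375, -200.04348754882812), (28.811939239501953, 192.19969177246094), 5.197784423828125) 535
off1 ((519.8663330078125, -53.753211975097656), (35.172950744628906, 52.69165802001953), 26.045042037963867) 289 0.08100974575590221
off2 ((584.8368530273438, -356.54315185546875), (50.34395980834961, 30.462501525878906), 1.318636417388916) 392 0.07535716482263635
   0.063 ((590.5423583984375, -356.3097839355469), (38.83074951171875, 30.443525314331055), 0.7998639345169067) 173 [ 0.59734632 -0.35622387  0.06729615]
   0.077 ((575.277282714
[... 836 characters left out ...]
1055) 433
off1 ((517.4028930664062, -52.41701889038086), (32.15773391723633, 54.983341217041016), 24.820152282714844) 396 0.0819415469670072
off2 ((582.8380126953125, -353.60205078125), (36.19757080078125, 47.49051284790039), 89.20305633544922) 308 0.0719382000072992
   0.063 ((582.9098510742188, -353.44549560546875), (36.134666442871094, 47.52867889404297), 88.70901489257812) 128 [ 0.59232485 -0.34357517  0.06752599]
   0.077 ((572.8717041015625, -354.079833984375), (34.93836212158203, 26.63407325744629), 88.98841857910156) 128 [ 0.57246692 -0.35315991  0.08142326]
grip ((528.1386108398438, -220.8835906982422), (30.55544090270996, 64.64404296875), 5.2186431884765625) 321 0.04204055525595526
```

View pics/crop.png

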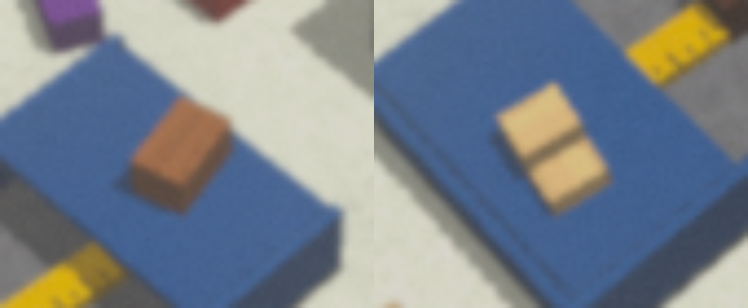

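The crop shows the brown plain block on one cover and the pale stepped block on the other, with its high part on the left. That matches offcut_1 and offcut_2.

```bash
cat >> h.py <<'E'
from scipy.spatial.transform import Rotation as R
def rot(yaw,pitch=0):  # closing dir at yaw (deg); pitch: turn about closing axis
    a=np.radians(yaw); y=np.array([np.cos(a),np.sin(a),0]); z=np.array([0,0,-1.])
    return R.from_rotvec(np.radians(pitch)*y)*R.from_matrix(np.stack([np.cross(y,z),y,z],1))
def rel(p0,R0,p,yaw,pitch=0):
    T=rot(yaw,pitch); 
    s=R0.inv().apply(np.array(p)-p0)*100; w=(R0.inv()*T).as_rotvec()
    print("shift",s.round(2),"turn",w.round(3),"n",round(max(np.linalg.norm(s)/6.25,np.degrees(np.linalg.norm(w))/10.7),1))
def now():
    o=observe(); r=R.from_quat(o["ee_rot"]); y=r.as_matrix()[:,1]
    print("t",round(o["t"],2),"tcp",o["ee_pos"].round(4),"yaw",np.degrees(np.arctan2(y[1],y[0])).round(1),"w",round(o["width"],4),"ff",round(o["finger_force"],1),"q",o["joint_pos"].round(2))
    return o["ee_pos"],r
E
python3 - <<'E'
from h import *
L=[]
for n in ["scene","side"]:
    d=np.load(n+"1.npz");W=d["W"];hsv=cv2.cvtColor(d["im"],cv2.COLOR_RGB2HSV).astype(int)
    m=(hsv[...,0]>100)&(hsv[...,0]<120)&(hsv[...,1]>130)&(W[...,2]>.05)&(W[...,2]<.058)
    P=W[m][:,:2];P=P[np.linalg.norm(P-[.53,-.2],axis=1)<.24];L.append(P)
    print(n,cv2.minAreaRect((P*1000).astype(np.float32)))
P=np.vstack(L);a=np.radians(10);Q=P@np.array([[np.cos(a),-np.sin(a)],[np.sin(a),np.cos(a)]])
print(np.percentile(Q,[.2,1,50,99,99.8],axis=0))
p,r=now(); rel(p,r,(.5185,-.053,.15),25.5)
E
```

```text
scene ((548.4484252929688, -214.34774780273438), (157.7069854736328, 373.8586120605469), 9.252564430236816)
side ((534.4567260742188, -205.9484100341797), (175.24989318847656, 396.63916015625), 10.085667610168457)
[[ 0.40317422 -0.48816124]
 [ 0.40428963 -0.48483581]
 [ 0.50376742 -0.25482686]
 [ 0.57792215 -0.10719663]
 [ 0.579499   -0.10094386]]
t 0.1 tcp [0.2016 0.5908 0.2301] yaw 71.2 w 0.0853 ff 0.0 q [ 1.17  0.31  1.64 -0.    1.2  -0.07]
shift [-50.79 -50.68   8.11] turn [-0.002  0.001  0.797] n 11.6
```

Call:
play_rows:
  targets:
    - [[-6.2,-6.2,0,0,0,0.15,1],[-12,-12,0,0,0,0.3,1],[-18,-18,0,0,0,0.45,1],[-24,-24,0,0,0,0.6,1],[-30,-30,0,0,0,0.75,1],[-36,-36,0,0,0,0.797,1],[-42,-42,2,0,0,0.797,1],[-48,-48,4,0,0,0.797,1]]

```text
t: 1.1
ee_pos: [0.4226, 0.1417, 0.2169]
ee_rot: [0.534, 0.846, 0.001, 0.0]
wrist_force: [0.7, 0.9, -0.0]
width: 0.0852
finger_force: 0.0
```

Run:
```python
from h import *
p,r=now(); rel(p,r,(.5185,-.053,.10),25.5); rel(p,r,(.5185,-.053,.058),25.5)
```

```text
t 1.1 tcp [0.4226 0.1417 0.2169] yaw 25.5 w 0.0852 ff 0.0 q [ 0.23 -0.03  2.05  0.    1.12 -0.22]
shift [-21.7    0.26  11.69] turn [0.001 0.    0.   ] n 3.9
shift [-21.7    0.25  15.89] turn [0.001 0.    0.   ] n 4.3
```

Call:
play_rows:
  targets:
    - [[-6,0,2,0,0,0,1],[-12,0,4,0,0,0,1],[-17,0,7,0,0,0,1],[-20.5,0.2,9,0,0,0,1],[-20.5,0.2,9,0,0,0,1],[-20.5,0.2,9,0,0,0,1],[-20.5,0.2,9,0,0,0,1]]

```text
t: 1.98
ee_pos: [0.5119, -0.0396, 0.1275]
ee_rot: [0.533, 0.846, 0.0, 0.0]
wrist_force: [-0.1, 0.9, -0.1]
width: 0.0855
finger_force: 0.0
```

Run:
```python
from h import *
p,r=now(); rel(p,r,(.5185,-.053,.058),25.5)
c=read_camera("wrist"); save("w1.png",c["image"]); W=cloud(c)
m=(W[...,2]>.076)&(W[...,2]<.09)&(np.linalg.norm(W[...,:2]-[.5185,-.053],axis=-1)<.05)
print(m.sum(), cv2.minAreaRect((W[m][:,:2]*1000).astype(np.float32)) if m.sum()>5 else "")
```

```text
t 1.98 tcp [ 0.5119 -0.0396  0.1275] yaw 25.6 w 0.0855 ff 0.0 q [-0.16  0.22  1.98  0.    0.94 -0.61]
shift [-1.49  0.01  6.95] turn [0.001 0.    0.001] n 1.1
5366 ((517.81787109375, -51.98939514160156), (31.813453674316406, 50.727054595947266), 24.503604888916016)
```

View pics/w1.png

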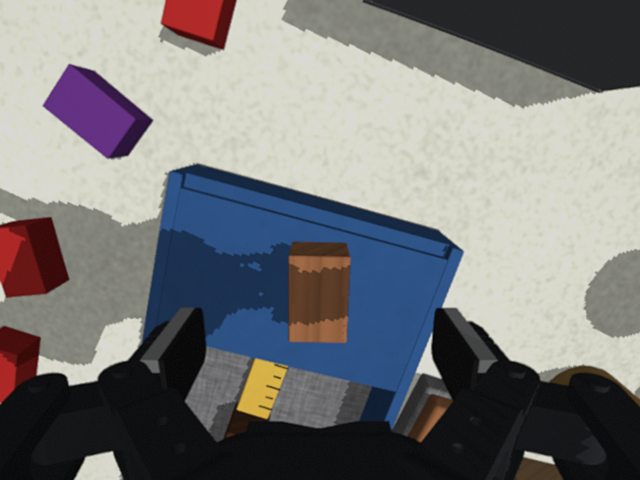

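The wrist view shows the brown block at (320,295), square between the open fingers.

Call:
play_rows:
  targets:
    - [[-1.4,0,3,0,0,0,1],[-1.4,0,5.5,0,0,0,1],[-1.4,0,6.9,0,0,0,1],[-1.4,0,6.9,0,0,0,1],[-1.4,0,6.9,0,0,0,0],[-1.4,0,6.9,0,0,0,0],[-1.4,0,6.9,0,0,0,0],[-1.4,0,6.9,0,0,0,0]]

```text
t: 3.02
ee_pos: [0.5191, -0.0535, 0.0589]
ee_rot: [0.534, 0.846, 0.0, 0.001]
wrist_force: [-0.6, -0.3, 2.7]
width: 0.0311
finger_force: 61.2
```

Call:
play_rows:
  targets:
    - [[0,0,0,0,0,0,0],[0,0,0,0,0,0,0],[0,0,-5,0,0,0,0],[0,0,-10,0,0,0,0],[0,0,-13,0,0,0,0],[0,0,-13,0,0,0,0]]

```text
t: 3.78
ee_pos: [0.5199, -0.0537, 0.1904]
ee_rot: [0.534, 0.846, 0.001, 0.003]
wrist_force: [0.1, 0.0, 0.2]
width: 0.0312
finger_force: 60.6
```

Run:
```python
from h import *
p,r=now(); rel(p,r,(.536,.203,.20),8);rel(p,r,(.536,.203,.09),8); rel(p,r,(.536,.203,.20),98)
```

```text
t 3.77 tcp [ 0.5199 -0.0537  0.1904] yaw 25.5 w 0.0312 ff 60.6 q [-0.19  0.15  1.91 -0.    1.07 -0.63]
shift [22.47 12.5  -0.98] turn [0.005 0.003 0.305] n 4.1
shift [22.51 12.45 10.02] turn [0.005 0.003 0.305] n 4.4
shift [22.47 12.5  -0.98] turn [ 0.002  0.006 -1.265] n 6.8
```

Call:
play_rows:
  targets:
    - [[5,2.8,-1,0,0,0.1,0],[10,5.6,-1,0,0,0.2,0],[15,8.4,-1,0,0,0.305,0],[20,11.2,-1,0,0,0.305,0],[22.5,12.5,-1,0,0,0.305,0],[22.5,12.5,-1,0,0,0.305,0],[22.5,12.5,4,0,0,0.305,0],[22.5,12.5,9.5,0,0,0.305,0]]

```text
t: 4.78
ee_pos: [0.5342, 0.2025, 0.0915]
ee_rot: [0.656, 0.755, 0.0, 0.001]
wrist_force: [0.2, 0.1, -0.5]
width: 0.0308
finger_force: 60.6
```

Call:
play_rows:
  targets:
    - [[0,0,1,0,0,0,0],[0,0,1,0,0,0,0],[0,0,1,0,0,0,1],[0,0,1,0,0,0,1],[0,0,1,0,0,0,1],[0,0,-4,0,0,0,1],[0,0,-9,0,0,0,1],[0,0,-9,0,0,0,1]]

```text
t: 5.78
ee_pos: [0.5382, 0.205, 0.189]
ee_rot: [0.656, 0.755, 0.005, 0.003]
wrist_force: [0.3, 0.1, -0.5]
width: 0.0853
finger_force: 0.0
```

Run:
```python
from h import *
p,r=now(); 
for y in (91,-89): rel(p,r,(.577,-.3555,.18),y)
```

```text
t 5.78 tcp [0.5382 0.205  0.189 ] yaw 8.0 w 0.0853 ff 0.0 q [ 0.29  0.25  1.8  -0.    1.08  0.15]
shift [-56.04  -4.     0.76] turn [ 0.011  0.007 -1.448] n 9.0
shift [-56.04  -4.     0.76] turn [ 0.008 -0.012  1.694] n 9.1
```

Call:
play_rows:
  targets:
    - [[-6,-0.4,0,0,0,0.18,1],[-12,-0.8,0,0,0,0.36,1],[-18,-1.2,0,0,0,0.54,1],[-24,-1.6,0,0,0,0.72,1],[-30,-2,0,0,0,0.9,1],[-36,-2.5,0,0,0,1.08,1],[-42,-3,0.3,0,0,1.26,1],[-48,-3.5,0.5,0,0,1.44,1]]

```text
t: 6.78
ee_pos: [0.5657, -0.2781, 0.177]
ee_rot: [0.991, 0.132, -0.0, -0.0]
wrist_force: [0.3, 0.2, -0.1]
width: 0.0855
finger_force: 0.0
```

Run:
```python
from h import *
p,r=now(); 
rel(p,r,(.577,-.3555,.13),-89)
```

```text
t 6.78 tcp [ 0.5657 -0.2781  0.177 ] yaw -74.8 w 0.0855 ff 0.0 q [-0.53  0.37  1.66  0.    1.11  0.78]
shift [-0.93  7.77  4.69] turn [-0.001  0.001  0.247] n 1.5
```

Call:
play_rows:
  targets:
    - [[-0.5,4,2,0,0,0.15,1],[-0.9,7.4,4.3,0,0,0.247,1],[-0.9,7.4,4.3,0,0,0.247,1],[-0.9,7.4,4.3,0,0,0.247,1],[-0.9,7.4,4.3,0,0,0.247,1]]

```text
t: 7.4
ee_pos: [0.5779, -0.3493, 0.1356]
ee_rot: [1.0, 0.013, 0.0, 0.0]
wrist_force: [0.1, 0.3, 0.1]
width: 0.0853
finger_force: 0.0
```

Run:
```python
from h import *
p,r=now()
c=read_camera("wrist"); W=cloud(c); save("w2.png",c["image"])
for lo,hi in((.0625,.072),(.077,.09)):
  m=(W[...,2]>lo)&(W[...,2]<hi)&(np.linalg.norm(W[...,:2]-[.58,-.3555],axis=-1)<.05)
  print(lo,m.sum(), cv2.minAreaRect((W[m][:,:2]*1000).astype(np.float32)) if m.sum()>5 else "")
rel(p,r,(.577,-.3555,.0585),-89)
```

```text
t 7.4 tcp [ 0.5779 -0.3493  0.1356] yaw -88.5 w 0.0853 ff 0.0 q [-0.61  0.5   1.58  0.    1.07  0.94]
0.0625 2065 ((596.769775390625, -355.0504455566406), (20.706439971923828, 30.115373611450195), 0.9289653301239014)
0.077 2640 ((573.937255859375, -355.7252197265625), (26.815767288208008, 29.822982788085938), 0.9607546925544739)
shift [-0.11  0.61  7.71] turn [ 0.    -0.001  0.008] n 1.2
```

Call:
play_rows:
  targets:
    - [[-0.2,0.6,3,0,0,0.01,1],[-0.2,0.6,6,0,0,0.01,1],[-0.2,0.6,7.7,0,0,0.01,1],[-0.2,0.6,7.7,0,0,0.01,1],[-0.2,0.6,7.7,0,0,0.01,0],[-0.2,0.6,7.7,0,0,0.01,0],[-0.2,0.6,7.7,0,0,0.01,0],[-0.2,0.6,7.7,0,0,0.01,0]]

```text
t: 8.45
ee_pos: [0.5764, -0.357, 0.0591]
ee_rot: [1.0, 0.007, 0.001, 0.001]
wrist_force: [-0.7, 1.2, 1.2]
width: 0.0288
finger_force: 60.4
```

Call:
play_rows:
  targets:
    - [[0,0,0,0,0,0,0],[0,0,0,0,0,0,0],[0,0,-5,0,0,0,0],[0,0,-10,0,0,0,0],[0,0,-14,0,0,0,0],[0,0,-14,0,0,0,0]]

```text
t: 9.2
ee_pos: [0.5778, -0.3579, 0.2023]
ee_rot: [1.0, 0.007, 0.003, 0.002]
wrist_force: [0.5, -0.3, -0.3]
width: 0.0287
finger_force: 60.1
```

Run:
```python
from h import *
p,r=now(); rel(p,r,(.548,.205,.20),8);rel(p,r,(.548,.205,.20),-82)
```

```text
t 9.2 tcp [ 0.5778 -0.3579  0.2023] yaw -89.2 w 0.0287 ff 60.1 q [-0.62  0.43  1.53  0.    1.18  0.94]
shift [ -2.2  -56.33  -0.06] turn [ 9.000e-03 -1.000e-03 -1.697e+00] n 9.1
shift [ -2.2  -56.33  -0.06] turn [ 0.005 -0.006 -0.126] n 9.0
```

Call:
play_rows:
  targets:
    - [[-0.2,-6,0,0,0,-0.05,0],[-0.4,-12,0,0,0,-0.1,0],[-0.7,-18,0,0,0,-0.126,0],[-1,-24,0,0,0,-0.126,0],[-1.2,-30,0,0,0,-0.126,0],[-1.5,-36,0,0,0,-0.126,0],[-1.8,-42,0,0,0,-0.126,0],[-2,-48,0,0,0,-0.126,0]]

```text
t: 10.2
ee_pos: [0.5469, 0.1249, 0.1955]
ee_rot: [0.998, 0.07, -0.002, 0.0]
wrist_force: [1.6, 0.2, -0.3]
width: 0.0286
finger_force: 60.1
```

Run:
```python
from h import *
p,r=now(); rel(p,r,(.548,.205,.20),-82)
```

```text
t 10.2 tcp [0.5469 0.1249 0.1955] yaw -82.0 w 0.0286 ff 60.1 q [ 0.15  0.23  1.82 -0.    1.1   1.58]
shift [ 1.22 -7.91 -0.46] turn [0.    0.004 0.   ] n 1.3
```

Call:
play_rows:
  targets:
    - [[0.6,-4.5,0,0,0,0,0],[1,-8.2,0,0,0,0,0],[1,-8.2,0,0,0,0,0],[1,-8.2,5,0,0,0,0],[1,-8.2,10,0,0,0,0],[1,-8.2,10,0,0,0,0],[1,-8.2,10,0,0,0,1],[1,-8.2,10,0,0,0,1]]

```text
t: 11.2
ee_pos: [0.5496, 0.2062, 0.1005]
ee_rot: [0.998, 0.07, 0.002, -0.0]
wrist_force: [0.6, -0.4, 0.3]
width: 0.0642
finger_force: 0.0
```

Call:
play_rows:
  targets:
    - [[0,0,0,0,0,0,1],[0,0,-5,0,0,0,1],[0,0,-10,0,0,0,1],[0,0,-10,0,0,0,1],[0,0,-10,0,0,0,1]]

```text
t: 11.82
ee_pos: [0.5475, 0.206, 0.1987]
ee_rot: [0.998, 0.07, 0.001, -0.0]
wrist_force: [-0.1, -0.1, -0.6]
width: 0.0852
finger_force: 0.0
```

Run:
```python
from h import *
p,r=now(); rel(p,r,(.529,-.22,.17),6);
for n in("scene","side"):
    c=read_camera(n); W=cloud(c); hsv=cv2.cvtColor(c["image"],cv2.COLOR_RGB2HSV).astype(int)
    m=(np.linalg.norm(W[...,:2]-[.544,.204],axis=-1)<.07)&(W[...,2]<.06)&(hsv[...,1]>70)
    print(m.sum(),np.median(W[m],0) if m.any() else "")
    for k in ([.5785,-.3555],[.5185,-.053]):
        q=(np.linalg.norm(W[...,:2]-k,axis=-1)<.02); print("cover z",np.nanmedian(W[q][:,2]))
    if n=="scene": save("s2.png",c["image"])
```

```text
t 11.82 tcp [0.5475 0.206  0.1987] yaw -82.0 w 0.0852 ff 0.0 q [ 0.29  0.26  1.76 -0.    1.12  1.72]
shift [-7.77 41.93  2.85] turn [ 1.000e-03 -1.000e-03 -1.536e+00] n 8.2
230 [0.54428403 0.20897202 0.03166663]
cover z 0.05334560891994703
cover z 0.053685805379969885
1242 [0.54910495 0.2148374  0.03126376]
cover z nan
cover z 0.053852767507867536
  return np.nanmean(a, axis, out=out, keepdims=keepdims)
```

View pics/s2.png

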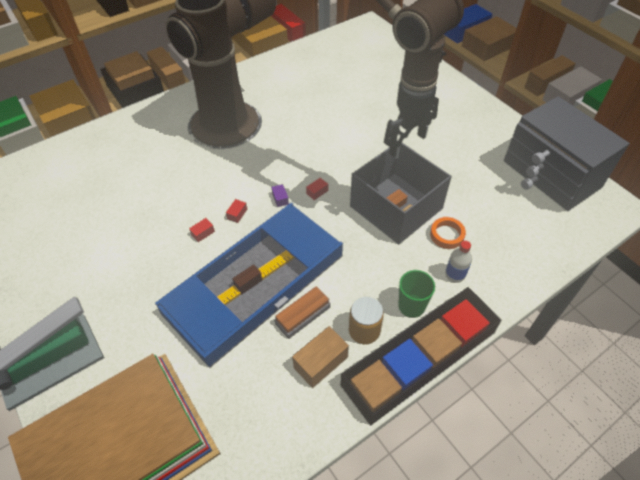

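Both covers are clear and the offcuts are in the bin at (398,200). The rule has not moved, with its grip at (246,278).

Call:
play_rows:
  targets:
    - [[-1,5.2,0,0,0,-0.18,1],[-2,10.4,0,0,0,-0.36,1],[-3,15.6,0,0,0,-0.54,1],[-4,20.8,0,0,0,-0.72,1],[-5,26,0,0,0,-0.9,1],[-6,31.2,0.5,0,0,-1.08,1],[-7,36.4,1,0,0,-1.26,1],[-7.6,41,1.5,0,0,-1.44,1]]

```text
t: 12.92
ee_pos: [0.5278, -0.212, 0.1809]
ee_rot: [0.702, 0.712, -0.0, -0.002]
wrist_force: [0.5, 0.7, 1.2]
width: 0.0853
finger_force: 0.0
```

Call:
play_rows:
  targets:
    - [[-0.5,0,3,0,0,-0.1,1],[-0.9,0,5,0,0,-0.1,1],[-0.9,0,5,0,0,-0.1,1],[-0.9,0,5,0,0,-0.1,1]]

```text
t: 13.42
ee_pos: [0.5296, -0.219, 0.1329]
ee_rot: [0.667, 0.745, 0.0, -0.0]
wrist_force: [-0.2, -0.7, 0.2]
width: 0.0855
finger_force: 0.0
```

Run:
```python
from h import *
p,r=now()
c=read_camera("wrist"); W=cloud(c); save("w3.png",c["image"])
m=(W[...,2]>.037)&(W[...,2]<.046)&(np.linalg.norm(W[...,:2]-[.529,-.221],axis=-1)<.05)
print(m.sum(), cv2.minAreaRect((W[m][:,:2]*1000).astype(np.float32)))
rel(p,r,(.529,-.221,.012),5.5)
```

```text
t 13.43 tcp [ 0.5296 -0.219   0.1329] yaw 6.3 w 0.0855 ff 0.0 q [-0.47  0.32  1.83  0.    0.99 -0.58]
4244 ((528.4659423828125, -220.32818603515625), (29.601980209350586, 60.13492202758789), 5.21136474609375)
shift [-0.2  -0.08 12.09] turn [-0.    -0.     0.013] n 1.9
```

View pics/w3.png

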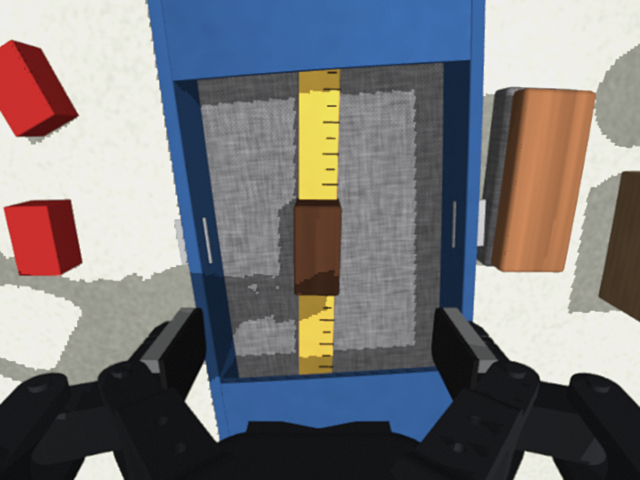

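The wrist view shows the grip at (318,248), between the fingers and clear of the case walls.

Call:
play_rows:
  targets:
    - [[-0.1,-0.1,4,0,0,0.019,1],[-0.15,-0.1,8,0,0,0.019,1],[-0.15,-0.1,11,0,0,0.019,1],[-0.15,-0.1,12,0,0,0.019,1],[-0.15,-0.1,12,0,0,0.019,1],[-0.15,-0.1,12,0,0,0.019,0],[-0.15,-0.1,12,0,0,0.019,0],[-0.15,-0.1,12,0,0,0.019,0]]

```text
t: 14.48
ee_pos: [0.5292, -0.2216, 0.0138]
ee_rot: [0.675, 0.738, 0.0, 0.001]
wrist_force: [0.5, 0.2, 0.1]
width: 0.0321
finger_force: 0.0
```

Call:
play_rows:
  targets:
    - [[0,0,0,0,0,0,0],[0,0,0,0,0,0,0],[0,0,-0.3,0,0,0,0],[0,0,-0.6,0,0,0,0],[0,0,-0.6,0,0,0,0]]

```text
t: 15.1
ee_pos: [0.5282, -0.2211, 0.0186]
ee_rot: [0.675, 0.738, -0.0, -0.0]
wrist_force: [0.2, 0.1, -2.0]
width: 0.0292
finger_force: 60.9
```

```bash
cat > plan.py <<'E'
from h import *
C=np.array([.5345,-.206]); a=np.radians(10.1); ex=np.array([np.cos(a),np.sin(a)]); ey=np.array([-np.sin(a),np.cos(a)])
p,r=now()
x0,y0=(p[:2]-C)@ex,(p[:2]-C)@ey
print("case xy",x0,y0)
# rule underside in tool coords: TCP z when grasped minus .006 floor -> h0 (TCP above underside)
h0=.0125-.006
def pose(yc,zb,th,xc=x0,yaw=10.1):
    # rule middle underside at case y yc, world z zb, tilt th(deg): -y end up
    T=rot(yaw,s*th); up=-T.apply([0,0,1]); 
    q=np.r_[C+ex*xc+ey*yc,zb]+up*h0
    return q
# sign: pitch s so that +y side goes down
s=1
d=rot(10.1,10).apply(rot(10.1).inv().apply([*ey,0])); s=-1 if d[2]>0 else 1
print("s",s)
# measured offset of the actual pose vs nominal
for yc,zb,th in [(.050,.013,0),(.050,.030,8),(.050,.046,15),(.020,.058,17),(-.010,.070,20),(-.040,.085,23),(-.040,.2,23)]:
    c_,s_=np.cos(np.radians(th)),np.sin(np.radians(th))
    ya,za=yc+.13*c_,zb-.13*s_              # end a underside
    top=zb+.01*c_-(.095-(yc+.01*s_))*s_/c_  # rule top surface at y=.095
    bot=zb+(.095+yc)*s_/c_                 # underside at y=-.095
    print(yc,zb,th,"| end a y,z %.3f %.3f topend z %.3f | top at +cover %.3f | bottom at -cover %.3f  end b y %.3f"%(ya,za,za+.01*c_,top if ya>.095 else 0,bot,yc-.13*c_))
    rel(p,r,pose(yc,zb,th),10.1,s*th)
E
python3 plan.py
```

```text
t 15.1 tcp [ 0.5282 -0.2211  0.0186] yaw 5.2 w 0.0292 ff 60.9 q [-0.47  0.5   1.87  0.    0.77 -0.56]
case xy -0.00882336268900265 -0.013775767233972568
s -1
0.05 0.013 0 | end a y,z 0.180 0.013 topend z 0.023 | top at +cover 0.023 | bottom at -cover 0.013  end b y -0.080
shift [ 6.35 -0.55 -0.09] turn [-0.    -0.    -0.086] n 1.0
0.05 0.03 8 | end a y,z 0.179 0.012 topend z 0.022 | top at +cover 0.034 | bottom at -cover 0.050  end b y -0.079
shift [ 6.44 -0.56 -1.78] turn [-0.006 -0.14  -0.086] n 1.1
0.05 0.046 15 | end a y,z 0.176 0.012 topend z 0.022 | top at +cover 0.044 | bottom at -cover 0.085  end b y -0.076
shift [ 6.52 -0.57 -3.37] turn [-0.012 -0.262 -0.086] n 1.5
0.02 0.058 17 | end a y,z 0.144 0.020 topend z 0.030 | top at +cover 0.046 | bottom at -cover 0.093  end b y -0.104
shift [ 3.56 -0.31 -4.56] turn [-0.013 -0.297 -0.086] n 1.7
-0.01 0.07 20 | end a y,z 0.112 0.026 topend z 0.035 | top at +cover 0.042 | bottom at -cover 0.101  end b y -0.132
shift [ 0.6  -0.05 -5.75] turn [-0.015 -0.349 -0.085] n 1.9
-0.04 0.085 23 | end a y,z 0.080 0.034 topend z 0.043 | top at +cover 0.000 | bottom at -cover 0.108  end b y -0.160
shift [-2.36  0.2  -7.24] turn [-0.018 -0.401 -0.085] n 2.2
-0.04 0.2 23 | end a y,z 0.080 0.149 topend z 0.158 | top at +cover 0.000 | bottom at -cover 0.223  end b y -0.160
shift [ -2.35   0.2  -18.74] turn [-0.018 -0.401 -0.085] n 3.0
```

Call:
play_rows:
  targets:
    - [[1.5,-0.1,0,0,0,-0.04,0],[3,-0.3,0,0,0,-0.086,0],[4.5,-0.4,0,0,0,-0.086,0],[6.3,-0.55,0,0,0,-0.086,0],[6.3,-0.55,0,0,0,-0.086,0],[6.3,-0.55,0,0,0,-0.086,0]]

```text
t: 15.85
ee_pos: [0.5178, -0.159, 0.019]
ee_rot: [0.642, 0.767, 0.0, 0.0]
wrist_force: [0.5, 0.2, -1.1]
width: 0.0292
finger_force: 60.8
```

```bash
sed -i 's/^h0=.*/h0=.0075/; s/^for yc.*/for yc,zb,th in [(.05,.012,0),(.05,.026,7),(.05,.041,13),(.02,.049,13),(-.01,.058,14),(-.05,.067,15),(-.06,.2,15)]:/' plan.py; python3 plan.py
python3 - <<'E'
from h import *
c=read_camera("wrist"); save("w4.png",c["image"])
c=read_camera("scene"); save("s4.png",cv2.resize(c["image"][180:380,130:390],None,fx=3,fy=3))
E
```

```text
t 15.85 tcp [ 0.5178 -0.159   0.019 ] yaw 10.1 w 0.0292 ff 60.8 q [-0.38  0.45  1.95 -0.    0.74 -0.55]
case xy -0.008177104380066543 0.04922272812725387
s -1
0.05 0.012 0 | end a y,z 0.180 0.012 topend z 0.022 | top at +cover 0.022 | bottom at -cover 0.012  end b y -0.080
shift [ 0.08  0.   -0.05] turn [0.001 0.001 0.   ] n 0.0
0.05 0.026 7 | end a y,z 0.179 0.010 topend z 0.020 | top at +cover 0.031 | bottom at -cover 0.044  end b y -0.079
shift [ 0.17  0.   -1.44] turn [ 0.001 -0.121  0.   ] n 0.7
0.05 0.041 13 | end a y,z 0.177 0.012 topend z 0.022 | top at +cover 0.041 | bottom at -cover 0.074  end b y -0.077
shift [ 0.24  0.   -2.93] turn [ 0.001 -0.226  0.   ] n 1.2
0.02 0.049 13 | end a y,z 0.147 0.020 topend z 0.030 | top at +cover 0.042 | bottom at -cover 0.076  end b y -0.107
shift [-2.76  0.   -3.73] turn [ 0.001 -0.226  0.   ] n 1.2
-0.01 0.058 14 | end a y,z 0.116 0.027 topend z 0.036 | top at +cover 0.042 | bottom at -cover 0.079  end b y -0.136
shift [-5.74  0.   -4.62] turn [ 0.001 -0.244  0.   ] n 1.3
-0.05 0.067 15 | end a y,z 0.076 0.033 topend z 0.043 | top at +cover 0.000 | bottom at -cover 0.079  end b y -0.176
shift [-9.73 -0.   -5.52] turn [ 0.001 -0.261  0.   ] n 1.8
-0.06 0.2 15 | end a y,z 0.066 0.166 topend z 0.176 | top at +cover 0.000 | bottom at -cover 0.209  end b y -0.186
shift [-1.074e+01  1.000e-02 -1.882e+01] turn [ 0.001 -0.261  0.   ] n 3.5
```

View pics/s4.png

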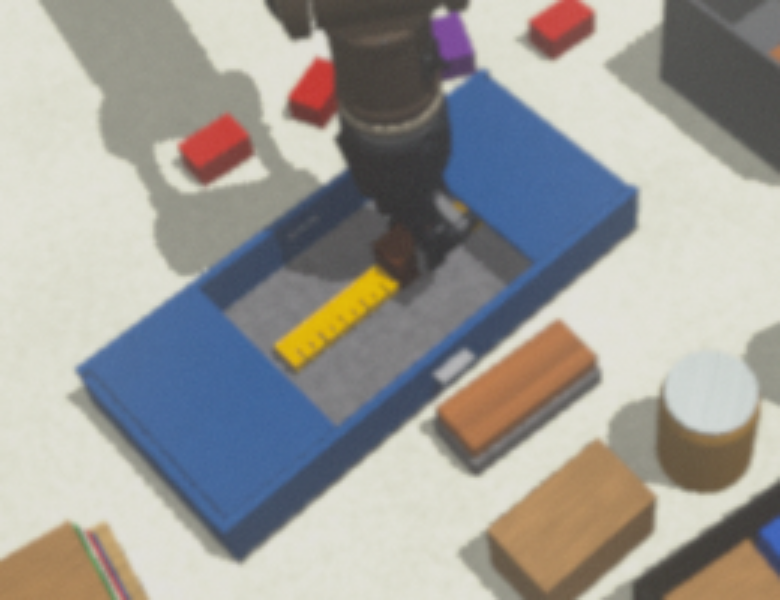

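The rule's -y end at (290,355) is out from under its cover, and the other end is under the far cover. Next I tilt it.

Call:
play_rows:
  targets:
    - [[0.1,0,-0.7,0,-0.06,0,0],[0.2,0,-1.4,0,-0.12,0,0],[0.2,0,-2.2,0,-0.175,0,0],[0.25,0,-2.9,0,-0.226,0,0],[0.25,0,-2.9,0,-0.226,0,0],[0.25,0,-2.9,0,-0.226,0,0]]

```text
t: 16.7
ee_pos: [0.5171, -0.1569, 0.0477]
ee_rot: [0.638, 0.761, -0.072, 0.086]
wrist_force: [-0.4, -0.1, -1.6]
width: 0.0292
finger_force: 60.9
```

```bash
sed -i 's/^for yc.*/for yc,zb,th in [(.05,.041,13),(.02,.049,13),(-.01,.058,14),(-.05,.067,15),(-.06,.2,15)]:/' plan.py; python3 plan.py | grep -v "|"
python3 - <<'E'
from h import *
print(observe()["wrist_force"])
for n in("scene","side"):
    c=read_camera(n);W=cloud(c);hsv=cv2.cvtColor(c["image"],cv2.COLOR_RGB2HSV).astype(int)
    m=(hsv[...,0]>20)&(hsv[...,0]<32)&(hsv[...,1]>150)&(np.linalg.norm(W[...,:2]-[.53,-.22],axis=-1)<.14)
    P=W[m];C=np.array([.5345,-.206]);a=np.radians(10.1);q=(P[:,:2]-C)@[-np.sin(a),np.cos(a)]
    if m.sum()>20: print(n,m.sum(),np.polyfit(q,P[:,2],1),q.min(),q.max())
E
```

```text
t 16.7 tcp [ 0.5171 -0.1569  0.0477] yaw 10.1 w 0.0292 ff 60.9 q [-0.26  0.37  2.01 -0.32  0.69 -0.19]
case xy -0.0085436171110562 0.051421557531496485
s -1
shift [ 0.01 -0.   -0.06] turn [-0.    -0.002 -0.001] n 0.0
shift [-3.09  0.   -0.17] turn [-0.    -0.002 -0.001] n 0.5
shift [-6.2   0.01 -0.38] turn [-0.    -0.019 -0.001] n 1.0
shift [-1.029e+01  1.000e-02 -3.600e-01] turn [-0.    -0.036 -0.001] n 1.6
shift [-1.424e+01  1.000e-02 -1.310e+01] turn [-0.    -0.036 -0.001] n 3.1
[-0.39804375 -0.13940787 -1.61839212]
scene 470 [-0.23048611  0.0607317 ] -0.07574252616096441 0.025053668060033705
```

The measured tilt is 13°, with 9 mm clearance under the cover edge and no contact force. Pulling out along the rule.

Call:
play_rows:
  targets:
    - [[-1.5,0,-0.1,0,0,0,0],[-3.1,0,-0.2,0,0,0,0],[-4.6,0,-0.3,0,-0.01,0,0],[-6.2,0,-0.4,0,-0.02,0,0],[-8.2,0,-0.4,0,-0.03,0,0],[-10.3,0,-0.4,0,-0.036,0,0],[-10.3,0,-0.4,0,-0.036,0,0],[-10.3,0,-0.4,0,-0.036,0,0]]

```text
t: 17.8
ee_pos: [0.5339, -0.2543, 0.0745]
ee_rot: [0.637, 0.76, -0.084, 0.1]
wrist_force: [0.3, 0.1, -2.2]
width: 0.0292
finger_force: 60.9
```

```bash
sed -i 's/^for yc.*/for yc,zb,th in [(-.055,.15,15),(-.03,.22,0)]:/' plan.py; python3 plan.py; python3 -c "
from h import *
print(observe()['wrist_force'])"
```

```text
t 17.8 tcp [ 0.5339 -0.2543  0.0745] yaw 10.0 w 0.0292 ff 60.9 q [-0.4   0.38  1.92 -0.34  0.72 -0.34]
case xy -0.009039981651012522 -0.047497259351301134
s -1
-0.055 0.15 15 | end a y,z 0.071 0.116 topend z 0.126 | top at +cover 0.000 | bottom at -cover 0.161  end b y -0.181
shift [-2.68 -0.   -7.85] turn [-0.001 -0.001 -0.001] n 1.3
-0.03 0.22 0 | end a y,z 0.100 0.220 topend z 0.230 | top at +cover 0.230 | bottom at -cover 0.220  end b y -0.160
shift [-2.260e+00 -1.000e-02 -1.524e+01] turn [-0.001  0.261 -0.001] n 2.5
[ 0.27694772  0.10921033 -2.17054201]
```

Call:
play_rows:
  targets:
    - [[-1.3,0,-3,0,0,0,0],[-2.7,0,-6,0,0,0,0],[-3,0,-9,0,0,0,0],[-3,0,-12,0,0.08,0,0],[-2.6,0,-15.2,0,0.17,0,0],[-2.3,0,-15.2,0,0.26,0,0],[-2.3,0,-15.2,0,0.26,0,0],[-2.3,0,-15.2,0,0.26,0,0]]

```text
t: 18.8
ee_pos: [0.5304, -0.2368, 0.2263]
ee_rot: [0.642, 0.767, -0.001, -0.0]
wrist_force: [0.8, -0.1, -1.4]
width: 0.0291
finger_force: 60.8
```

Call:
play_rows:
  targets:
    - [[0,0,0,0,0,0,0],[0,0,0,0,0,0,0],[0,0,0,0,0,0,0],[0,0,0,0,0,0,0],[0,0,0,0,0,0,0],[0,0,0,0,0,0,0]]

```text
t: 19.55
ee_pos: [0.5314, -0.2376, 0.2276]
ee_rot: [0.642, 0.766, -0.001, 0.001]
wrist_force: [0.3, -0.4, -2.5]
width: 0.029
finger_force: 60.8
```

Run:
```python
from h import *
now(); o=observe(); print(o["wrist_force"],abs(o["joint_vel"]).max())
ims=[]
for n in("scene","side"):
    c=read_camera(n);W=cloud(c);hsv=cv2.cvtColor(c["image"],cv2.COLOR_RGB2HSV).astype(int)
    m=(hsv[...,0]>20)&(hsv[...,0]<32)&(hsv[...,1]>150)&(np.linalg.norm(W[...,:2]-[.53,-.23],axis=-1)<.17)
    m=cv2.erode(m.astype(np.uint8),np.ones((3,3)))>0
    if m.any(): print(n,m.sum(),np.nanmin(W[m],0),np.nanmax(W[m],0))
    ims.append(cv2.resize(c["image"],(400,300)))
save("end.png",np.hstack(ims))
```

```text
t 19.55 tcp [ 0.5314 -0.2376  0.2276] yaw 10.1 w 0.029 ff 60.8 q [-0.49  0.23  1.74 -0.    1.17 -0.67]
[ 0.26935529 -0.42823229 -2.52522789] 0.0014690768077993243
scene 718 [ 0.5026469  -0.36308114  0.22492597] [ 0.56691825 -0.11292468  0.23303708]
side 484 [ 0.49703492 -0.32708041  0.22160863] [ 0.55524578 -0.10627175  0.23285209]
```

View pics/end.png

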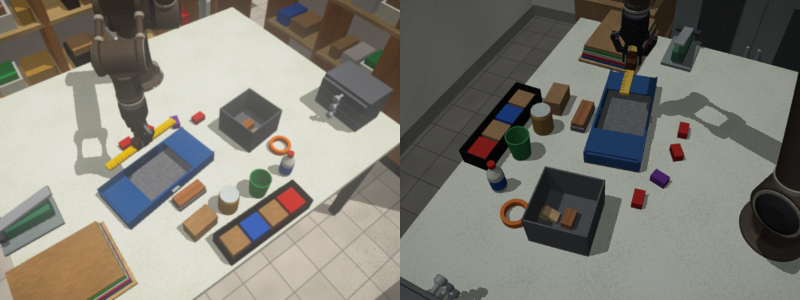

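The rule is held level at about z = 0.22 m, at (140,142) in the left half. Both offcuts are in the bin, at (548,215) and (568,218) in the right half, and the bystanders have not moved.

```bash
python3 -c "
from workcell import finish_job
print(finish_job())"
```

```text
the job is handed in; nothing more can be done
None
```

I handed the job in at about 20 s: both offcuts are in the bin, and the rule came out of the case -y end first and is held level and still about 16 cm above the case top, with no bystander visibly moved.

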